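Pack the wash crate in the finds lab

ROBOT

A 6-joint arm with a two-finger parallel gripper is mounted at the origin on the work surface. World frame = base frame: x ahead of the robot, y to its left, z up, the work surface at z = 0. Lengths are in m, angles in rad, forces in N, time in s.
With the tool pointing down it reaches from about 0.375 to 0.9 m from the base axis. Payload 3.1 kg.
Tool frame: the origin (TCP) lies midway between the tips of the shut fingers; the grasp point (between the pads) lies 19 mm behind it; z points along the fingers, y is the line along which they close (so a half turn about z gives the same grasp; the last joint's range is limited). The gripper opens to 87 mm and grips with 3 to 60 N. Pads are 19 mm wide; open, the fingers measure 117 mm over their backs; the gripper's body (75 mm by 190 mm) begins 51 mm behind the grasp point.
Start: joints at [-1.476, 0.527, 1.433, -0, 1.181, -0.178], TCP at [0.168, -0.602, 0.223] pointing down, gripper open.
Joint ranges: [-3.08, 3.08], [-0.75, 2.2], [0.22, 2.44], [-1.43, 4.57], [0, 2.65], [-2.85, 2.85]. Speed limits (rad/s): [2.79, 2.79, 3.14, 3.14, 3.14, 3.14].

INTERFACE

Orientations are given as a unit quaternion [x, y, z, w].
In Python, from rig import robot gives the robot as it stands.
- The arm moves only by the shell command python3 -m jog 'ROWS' [FORCE]. ROWS is a JSON object of lists of equal length, an entry for each row: "dp": the shift along the tool's x, y, z in mm, a list of three; "delta_rot": the turn, a rotation vector about the tool's x, y, z in rad, a list of three; "gripper": the opening, from -1 (shut) to 1 (fully open). A call has 1 to 12 rows; each row is the pose to reach, as a shift and turn from the pose commanded when the call began, along the tool's axes at that moment; what a row does not reach only later rows make up. A row lasts 1/10 s, in which the tool goes at most 50 mm and 8.59 degrees, less where a joint would pass 70% of its speed; a pose out of reach is approached as far as the arm can. A call with a gripper value outside its range is refused whole. The fingers move at their own pace and stop on an object; FORCE is the grip in N (left out, the last holds). Time passes only in rows, so rows that repeat a pose let the fingers close. It gives the time, the measured TCP pose, the force, the opening and the grip force at its end, in the units of the state.
- robot.get_obs(): the state, without advancing time (a new reading comes with each control period).
- robot.camera(name): name is "scene" or "top"; returns the picture (384x512x3 uint8, red, green, blue); there is no depth.
- robot.camera_model(name): a dict with "fx", "fy", "cx", "cy" (pixels), "xyz" and "orientation" of the camera in the world. Camera axes: x right, y down, z forward; pixel columns grow to the right and rows downward; lengths in m; the calibration is good to about 2 mm. A picture is of the moment at which its call begins. camera_model takes no time and is no camera call.
- robot.hand_in(): hands the job in; it is judged then, once.
Trained networks look in the newest picture that a camera, given by its name, has taken for a name from the list of things; names that differ only in an ending like _2 or _b are one class to them, and where a whole thing is asked for, a point or a joint stands for the part that bears it (a point fixed in the world has none). Each returns a list of dicts, best first, with "score" (0 to 1); they miss things now and then, are a little off and sometimes report something else, mostly with a low value. They report only what shows in the picture. A call takes as long as a camera call. They do not tell look-alikes from the thing itself.
- robot.search_frame(name, camera): "rect" ([left, top, right, bottom] in pixels, round what is visible of it).
The state is a dict: "time": time; "q": joint angles; "joint_velocities": joint speeds; "joint_torque": joint torques, N m; "position": TCP position; "tool_rot": TCP orientation; "ft_force": force on the tool from outside, world axes, zero at the start; "moment": the same for the moment, N m; "grip_width": finger opening in m; "grip_force": force on a finger pad.
Only numpy, scipy, OpenCV 4.12 (cv2) and the standard library are available. Lean on these libraries where they do the work, as an engineer would, in place of code of your own. Each camera call takes 0.05 s, during which the arm holds its last target. There are 200 camera calls.

TASK

Pack the wooden crate for the washing station: put the tall bottle, the squat bottle and the steel rinsing basket that hangs on the drying hook into its three empty cells, one per cell, each standing upright on the crate's floor. Set them down gently, do not tip anything over or drop it in, and leave the jar that is already packed and the clay juglet alone.

Things in the scene. Friction and masses are not known exactly. Their poses are not given: they have to be found in the camera images.
- crate: open plywood crate, fixed to the bench, 190 x 190 x 70 mm high, walls, floor and the crossed dividers (as high as the walls) 6 mm thick: four square cells 86 x 86 mm. Origin: centre of the underside; x and y along the walls, z up. Its yaw varies by up to 0.3 rad
- cell_near_left (a point): a point on the crate's floor (6 mm above the crate's origin), at the centre of the cell that is near left seen from the robot when the crate is at yaw 0 (crate x -46, y 46 mm). Empty at the start
- cell_near_right (a point): a point on the crate's floor (6 mm above the crate's origin), at the centre of the cell that is near right seen from the robot when the crate is at yaw 0 (crate x -46, y -46 mm). Empty at the start
- cell_far_left (a point): a point on the crate's floor (6 mm above the crate's origin), at the centre of the cell that is far left seen from the robot when the crate is at yaw 0 (crate x 46, y 46 mm). Holds the packed jar
- cell_far_right (a point): a point on the crate's floor (6 mm above the crate's origin), at the centre of the cell that is far right seen from the robot when the crate is at yaw 0 (crate x 46, y -46 mm). Empty at the start
- tall_bottle: loose round white plastic bottle with black screw cap, standing on the bench: 62 mm diameter, 160 mm high; body straight to 100 mm, cap 40 mm diameter from 126 mm to 160 mm; about 0.3 kg. Origin: centre of the underside, z up
- squat_bottle: loose round white plastic bottle with black screw cap, standing on the bench: 70 mm diameter, 130 mm high; body straight to 74 mm, cap 48 mm diameter from 96 mm to 130 mm; about 0.34 kg. Origin: centre of the underside, z up
- basket: steel rinsing basket, 0.15 kg, 168 mm high, hanging upright on the hook: round cup 60 mm diameter, 50 mm high, flat bottom; a central stem (8 x 12 mm) rises to a flat rectangular eye at z 110-168 mm, 36 mm wide (its y), 10 mm thick (its x), opening 18 mm wide, z 118-160 mm. Origin: centre of the underside, 60 mm above the bench while hanging; x through the eye, along the hook
- basket_eye (a point): centre of the basket's eye, 139 mm above the basket's underside
- stand: fixed steel drying stand; origin: foot of its post at bench level. Base plate 12 mm thick (x -120 to 30, y +-65 mm), post 12 mm diameter, 228 mm high, hook: level 7 mm rod, axis at z 216.5 mm, from the post along the stand's -x (towards the robot, yaw within 0.4 rad), ending 87 mm out, turned up. The basket hangs 60 mm from the post; raised 15 to 33 mm its eye clears the tip
- hook_tip (a point): upturned tip of the hook, 87 mm from the post, 14 mm above the rod's axis
- packed_jar: white jar with metal lid, 68 mm diameter, 90 mm high, already in the crate's far left cell. Origin: centre of the underside
- juglet: bystander: small terracotta juglet with one handle, 96 mm diameter, 118 mm high, standing left of the crate. Origin: centre of the underside
Things that resemble listed ones, but are neither listed nor needed, are in the scene too. Leave any green look-alike of the tall_bottle alone.

How it is judged:
At the end, for the whole second after the job is handed in: Both bottles and the basket stand in three different cells, none in the packed jar's: within 25 mm of the cell centre, underside 2 to 11 mm above the crate's underside, leaning under 0.12 rad, at rest; the packed jar stands upright in the far left cell ((horizontal distance between tall_bottle and cell_near_left below 0.025 m or horizontal distance between tall_bottle and cell_near_right below 0.025 m or horizontal distance between tall_bottle and cell_far_right below 0.025 m) and z of tall_bottle in the frame of crate between 0.002 and 0.011 m and angle between each of tall_bottle, squat_bottle, basket, packed_jar's own z axis and vertical below 0.12 rad and linear speed of each of tall_bottle, squat_bottle, basket below 0.02 m/s and (horizontal distance between squat_bottle and cell_near_left below 0.025 m or horizontal distance between squat_bottle and cell_near_right below 0.025 m or horizontal distance between squat_bottle and cell_far_right below 0.025 m) and z of squat_bottle in the frame of crate between 0.002 and 0.011 m and (horizontal distance between basket and cell_near_left below 0.025 m or horizontal distance between basket and cell_near_right below 0.025 m or horizontal distance between basket and cell_far_right below 0.025 m) and z of basket in the frame of crate between 0.002 and 0.011 m and horizontal distance between tall_bottle and squat_bottle above 0.06 m and horizontal distance between each of tall_bottle, squat_bottle and basket above 0.06 m and horizontal distance between packed_jar and cell_far_left below 0.025 m and z of packed_jar in the frame of crate below 0.011 m); the robot touches nothing.
It fails at once if a bottle or the basket is tipped over (leans more than 40 degrees) (angle between any of tall_bottle, squat_bottle, basket's own z axis and vertical above 0.7 rad).
It fails at once if a bottle or the basket drops or is thrust into the crate (faster than 0.6 m/s within 50 mm of its floor) ((linear speed of tall_bottle above 0.6 m/s and z of tall_bottle in the frame of crate below 0.056 m and horizontal distance between tall_bottle and crate below 0.1 m) or (linear speed of squat_bottle above 0.6 m/s and z of squat_bottle in the frame of crate below 0.056 m and horizontal distance between squat_bottle and crate below 0.1 m) or (linear speed of basket above 0.6 m/s and z of basket in the frame of crate below 0.056 m and horizontal distance between basket and crate below 0.1 m)).
It fails at once if the juglet is moved more than 30 mm or tilted (distance of juglet from where it was at the start of the episode above 0.03 m or angle between juglet's own z axis and vertical above 0.3 rad).
It fails at once if the packed jar is lifted or tilted (angle between packed_jar's own z axis and vertical above 0.35 rad or z of packed_jar in the frame of crate above 0.03 m).
It also fails if it takes over 72 s, if anything falls off the work surface, if the arm or the gripper's body presses on something with over 40 N, if the wrist force passes 120 N, or if a joint passes its speed limit or range.

## Working session

There is one attempt and no reset: what is moved stays moved. The work goes in short steps, Python scripts to look and compute and a shell command to move; the robot and the scene stay as the last step left them, time stands still between calls to the robot, and variables do not carry over. Pictures are saved under pics/ and viewed, at most 10 in all, crops included, and the job is handed in when it is done.

```bash
mkdir -p pics; ls
cat > h.py <<'E'
from rig import robot
import numpy as np, cv2
from scipy.spatial.transform import Rotation as R
def cam(n):
    m=robot.camera_model(n); return m,R.from_quat(m["orientation"]).as_matrix(),np.array(m["xyz"])
def ray(n,u,v,z):
    m,Rm,c=cam(n); d=Rm@np.array([(u-m["cx"])/m["fx"],(v-m["cy"])/m["fy"],1]); return c+d*(z-c[2])/d[2]
def proj(n,p):
    m,Rm,c=cam(n); q=Rm.T@(np.array(p)-c); return np.array([m["cx"]+m["fx"]*q[0]/q[2],m["cy"]+m["fy"]*q[1]/q[2]])
def snap(n,f):
    im=robot.camera(n); cv2.imwrite(f"pics/{f}.png",cv2.cvtColor(im,cv2.COLOR_RGB2BGR)); return im
E
python3 - <<'E'
from h import *
a=snap("top","top0");b=snap("scene","scene0")
for n in("top","scene"):
    m=robot.camera_model(n);print(n,m)
    for k in["crate","tall_bottle","squat_bottle","basket","stand","packed_jar","juglet","hook_tip"]:
        print(k,[(np.round(d["rect"]).tolist(),round(d["score"],2)) for d in robot.search_frame(k,n)])
print(robot.get_obs())
E
```

```text
pics
top {'fx': 395.6011760333457, 'fy': 395.6011760333457, 'cx': 249.23392510677894, 'cy': 190.57955969530832, 'xyz': array([0.45642973, 0.0989254 , 1.19614863]), 'orientation': array([ 0.70965452, -0.7032927 ,  0.03323995, -0.02578666])}
crate [([185.0, 157.0, 264.0, 235.0], 0.73), ([330.0, 163.0, 361.0, 182.0], 0.63)]
tall_bottle [([253.0, 244.0, 269.0, 270.0], 0.92), ([286.0, 221.0, 308.0, 246.0], 0.63)]
squat_bottle [([368.0, 213.0, 399.0, 241.0], 0.64)]
basket [([329.0, 161.0, 363.0, 181.0], 0.94)]
stand [([313.0, 136.0, 361.0, 195.0], 0.57)]
packed_jar [([206.0, 165.0, 225.0, 188.0], 0.58)]
juglet [([97.0, 212.0, 130.0, 242.0], 0.91)]
hook_tip []
scene {'fx': 475.03742229346085, 'fy': 475.03742229346085, 'cx': 259.5537173083964, 'cy': 181.2158179680458, 'xyz': array([1.19675606, 0.50338293, 1.40871658]), 'orientation': array([ 0.46486305,  0.84219582, -0.23753429, -0.1348555 ])}
crate [([237.0, 173.0, 318.0, 251.0], 0.82)]
tall_bottle [([235.0, 131.0, 251.0, 173.0], 0.94), ([268.0, 132.0, 287.0, 171.0], 0.76)]
squat_bottle [([171.0, 112.0, 191.0, 146.0], 0.66)]
basket [([167.0
[... 339 characters left out ...]
e': 0.9, 'q': array([-1.47653034e+00,  5.27451532e-01,  1.43267952e+00, -5.13219614e-06,
        1.18142107e+00, -1.78451995e-01]), 'joint_velocities': array([-0.00122927,  0.00173634, -0.00107738, -0.00019932,  0.00131564,
        0.00163786]), 'joint_torque': array([-1.02105103e-03, -4.40001655e+01, -1.76990640e+01,  6.33994234e-02,
        5.03738550e-02, -7.23708752e-06]), 'position': array([ 0.16839809, -0.60187014,  0.22258474]), 'tool_rot': array([ 9.90717377e-01,  1.35937776e-01, -3.22475468e-06,  2.01485392e-05]), 'ft_force': array([-0.52414341, -0.189797  ,  0.93411756]), 'moment': array([ 0.0226758 , -0.0159778 ,  0.05425599]), 'grip_force': 0.0, 'grip_width': 0.08700222157591699}
```

Run:
```python
import cv2
a=cv2.imread("pics/top0.png")[130:280,80:420];b=cv2.imread("pics/scene0.png")[90:265,140:405]
cv2.imwrite("pics/topc.png",cv2.resize(a,None,fx=2.35,fy=2.35,interpolation=cv2.INTER_CUBIC))
cv2.imwrite("pics/scenec.png",cv2.resize(b,None,fx=3,fy=3,interpolation=cv2.INTER_CUBIC))
```

```text
(no output)
```

View pics/topc.png

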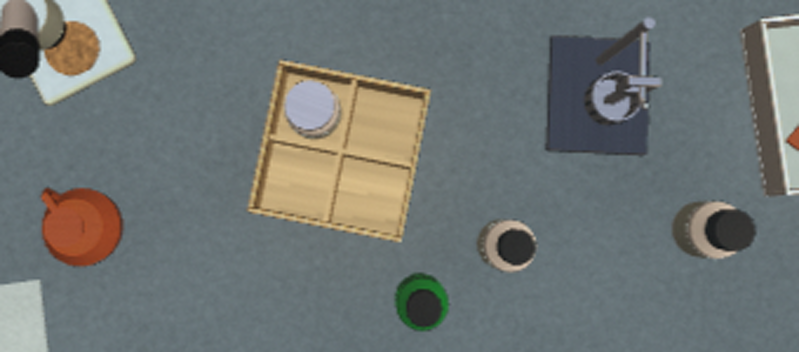

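View pics/scenec.png

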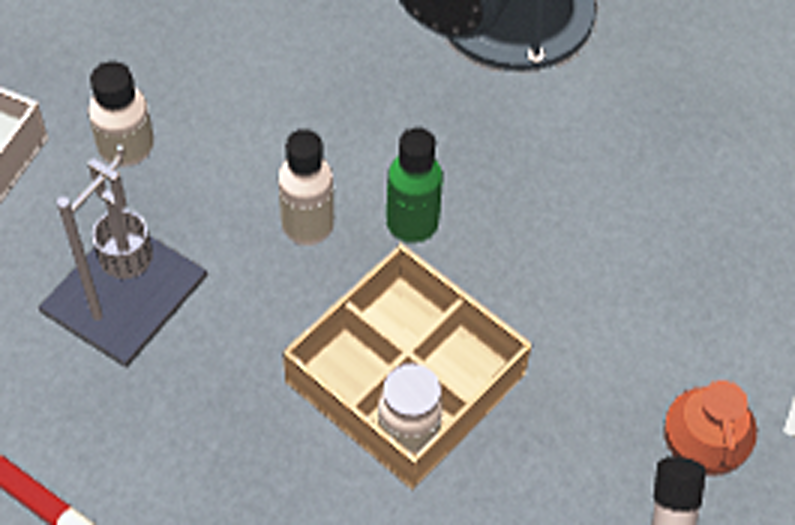

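The top crop shows:
- The crate corners are at about (280,62), (430,90), (401,241) and (249,211), with the jar in its upper left cell.
- The white tall bottle's cap is at (516,247), the squat bottle's at (730,230), and the green look-alike at (424,307).
- The stand plate is at (546–649, 36–156), with the eye near (642,82).

The scene crop agrees: white tall bottle at (305,150), squat at (112,85), hook tip at (118,155).

```bash
cat > meas.py <<'E'
from h import *
from scipy.optimize import least_squares as LS
T=lambda u,v:("top",np.array([u/2.35+80,v/2.35+130])-.3)
S=lambda u,v:("scene",np.array([u/3+140,v/3+90])-.3)
def fit(obs,x0):
    def f(x):
        c,s=np.cos(x[2]),np.sin(x[2]); o=[]
        for (n,uv),(X,Y,Z) in obs: o+=list(proj(n,[x[0]+c*X-s*Y,x[1]+s*X+c*Y,Z])-uv)
        return np.array(o)
    r=LS(f,x0,loss="soft_l1"); return r.x,np.round(r.fun,1)
h=.095
cr=[(T(280,62),(h,h,.07)),(T(430,90),(h,-h,.07)),(T(401,241),(-h,-h,.07)),(T(249,211),(-h,h,.07)),
 (S(402,245),(-h,-h,.07)),(S(531,347),(-h,h,.07)),(S(413,461),(h,h,.07)),(S(285,354),(h,-h,.07))]
st=[(T(551,36),(.03,.065,.012)),(T(647,156),(-.12,-.065,.012)),(T(546,152),(-.12,.065,.012)),(T(650,22),(0,0,.228)),
 (S(127,364),(.03,.065,.012)),(S(40,308),(.03,-.065,.012)),(S(207,272),(-.12,.065,.012)),(S(65,205),(0,0,.228)),(S(120,152),(-.087,0,.2305))]
def cap(im,n,rect,r,z0,z1,xy):
    l,t,R_,b=rect; g=im[t:b,l:R_].max(2)<75
    k,lab,stt,cen=cv2.connectedComponentsWithStats(g.astype(np.uint8)); i=1+np.argmax(stt[1:,4]); return cen[i]+[l,t],stt[i]
if __name__=="__main__":
    print("crate",*fit(cr,[.5,.1,-.2])); print("stand",*fit(st,[.6,-.2,0]))
    ims={n:cv2.cvtColor(cv2.imread(f"pics/{n}0.png"),cv2.COLOR_BGR2RGB) for n in("top","scene")}
    a=np.linspace(0,6.28,40)
    for nm,r,z0,z1,rt,rs,x0 in [("tall",.02,.126,.16,(280,215,312,250),(225,125,256,165),(.35,0)),("squat",.024,.096,.13,(362,208,404,246),(165,105,195,135),(.4,-.2)),("green",.02,.126,.16,(246,238,275,272),(265,125,290,150),(.3,0))]:
        o=[]
        def cen(n,x):
            p=np.array([proj(n,[x[0]+r*np.cos(t),x[1]+r*np.sin(t),z]) for z in(z0,z1) for t in a],np.float32)
            M=cv2.moments(cv2.convexHull(p)); return np.array([M["m10"],M["m01"]])/M["m00"]
        m={n:cap(ims[n],n,rc,0,0,0,0) for n,rc in(("top",rt),("scene",rs))}
        s=LS(lambda x:np.r_[cen("top",x)-m["top"][0],cen("scene",x)-m["scene"][0]],x0)
        print(nm,s.x,np.round(s.fun,1),m["top"],m["scene"])
E
python3 meas.py
```

```text
crate [ 0.54194474  0.16071343 -0.18781271] [-1.1 -1.4 -0.1 -0.5 -0.6  0.5 -1.7  0.1 -1.  -1.3 -0.2 -1.5 -0.1  0.2
 -1.6 -1.3]
stand [ 0.66537102 -0.17039286 -0.03590136] [-0.9 -0.4 -0.2 -0.4 -0.3 -0.6 -2.4  1.3 -0.7 -0.4 -1.5 -0.8  0.  -1.4
 -0.2  0.5 -0.3 -1.5]Traceback (most recent call last):
  File "meas.py", line 29, in <module>
    s=LS(lambda x:np.r_[cen("top",x)-m["top"][0],cen("scene",x)-m["scene"][0]],x0)
    return func(*args, **kwargs)
    result = trf(vector_fun.fun, vector_fun.jac, x0, f0, J0, lb, ub, ftol, xtol,
                 gtol, max_nfev, x_scale, loss_function, tr_solver,
                 tr_options.copy(), verbose, callback=callback_wrapped)
    return trf_no_bounds(
        fun, jac, x0, f0, J0, ftol, xtol, gtol, max_nfev, x_scale,
        loss_function, tr_solver, tr_options, verbose, callback=callback)
    J = jac(x)
    self._update_jac()
    ~~~~~~~~~~~~~~~~^^
    self.J = self.jac_wrapped(xp_copy(self.x), f0=self.f)
             ~~~~~~~~~~~~~~~~^^^^^^^^^^^^^^^^^^^^^^^^^^^^
    J, dct = approx_derivative(
             ~~~~~~~~~~~~~~~~~^
        self.fun,

[... 792 characters left out ...]
ile "meas.py", line 29, in <lambda>
    s=LS(lambda x:np.r_[cen("top",x)-m["top"][0],cen("scene",x)-m["scene"][0]],x0)
                        ~~~^^^^^^^^^
  File "meas.py", line 26, in cen
    p=np.array([proj(n,[x[0]+r*np.cos(t),x[1]+r*np.sin(t),z]) for z in(z0,z1) for t in a],np.float32)
                ~~~~^^^^^^^^^^^^^^^^^^^^^^^^^^^^^^^^^^^^^^^^^
  File "h.py", line 9, in proj
    m,Rm,c=cam(n); q=Rm.T@(np.array(p)-c); return np.array([m["cx"]+m["fx"]*q[0]/q[2],m["cy"]+m["fy"]*q[1]/q[2]])
           ~~~^^^
  File "h.py", line 5, in cam
    m=robot.camera_model(n); return m,R.from_quat(m["orientation"]).as_matrix(),np.array(m["xyz"])
ValueError: time passes only in moves, steps and waits
```

```bash
python3 - <<'E'
s=open('h.py').read()
s=s.replace("def cam(n):\n    m=robot.camera_model(n); return","import functools\n@functools.cache\ndef cam(n):\n    m=robot.camera_model(n); return")
open('h.py','w').write(s)
s=open('meas.py').read().replace("[0]],x0)","[0]],x0,diff_step=1e-2)");open('meas.py','w').write(s)
E
python3 meas.py
python3 - <<'E'
from h import *
print(robot.get_obs()["time"], R.from_quat(robot.get_obs()["tool_rot"]).as_matrix().round(3))
E
```

```text
crate [ 0.54194474  0.16071343 -0.18781271] [-1.1 -1.4 -0.1 -0.5 -0.6  0.5 -1.7  0.1 -1.  -1.3 -0.2 -1.5 -0.1  0.2
 -1.6 -1.3]
stand [ 0.66537102 -0.17039286 -0.03590136] [-0.9 -0.4 -0.2 -0.4 -0.3 -0.6 -2.4  1.3 -0.7 -0.4 -1.5 -0.8  0.  -1.4
 -0.2  0.5 -0.3 -1.5]
tall [ 0.42857275 -0.0430903 ] [-0.4 -0.  -0.4 -0.3] (array([298.93442623, 234.73770492]), array([ 12,  13,  16,  15, 183], dtype=int32)) (array([240.99295775, 140.45070423]), array([ 10,   9,  12,  14, 142], dtype=int32))
squat [ 0.44897217 -0.29721652] [-0.4  0.1 -0.4 -0.3] (array([390.21016949, 227.59322034]), array([ 18,  11,  21,  18, 295], dtype=int32)) (array([177.15469613, 118.11049724]), array([  5,   6,  15,  16, 181], dtype=int32))
green [0.36054018 0.06048847] [-0.5 -0.1 -0.5 -0.5] (array([259.74111675, 260.57360406]), array([  7,  15,  15,  16, 197], dtype=int32)) (array([278.57232704, 140.13207547]), array([  8,   8,  12,  15, 159], dtype=int32))
0.9 [[ 0.963  0.269 -0.   ]
 [ 0.269 -0.963 -0.   ]
 [-0.     0.    -1.   ]]
```

```bash
cat > d.py <<'E'
import sys; from h import *
# d.py x y z yaw: shift in tool axes (mm) and turn to the pose, tool down
x,y,z,w=map(float,sys.argv[1:5]); o=robot.get_obs(); M=R.from_quat(o["tool_rot"])
g=R.from_euler("z",w)*R.from_quat([1,0,0,0])
print(np.round(1000*M.inv().apply(np.array([x,y,z])-o["position"]),1),(M.inv()*g).as_rotvec().round(3),o["position"].round(4),o["time"])
E
python3 -m jog '{"dp":[[25,-15,0],[60,-35,0],[105,-65,5],[150,-92,10],[195,-120,15],[240,-148,20],[285,-176,22],[322,-199,22],[345,-213,22],[352,-218,22],[352,-218,22]],"delta_rot":[[0,0,0],[0,0,0],[0,0,0],[0,0,0],[0,0,0],[0,0,0],[0,0,0],[0,0,0],[0,0,0],[0,0,0],[0,0,0]],"gripper":[1,1,1,1,1,1,1,1,1,1,1]}' 30
python3 d.py .449 -.2972 .098 .272
python3 - <<'E'
from h import *
a=snap("top","top1");b=snap("scene","scene1")
p=robot.get_obs()["position"]
print(proj("top",p),proj("scene",p),proj("scene",[.449,-.297,.13]))
a=cv2.imread("pics/top1.png")[150:290,290:450];b=cv2.imread("pics/scene1.png")[70:210,110:270]
cv2.imwrite("pics/c1.png",cv2.resize(np.hstack([a,b]),None,fx=2.5,fy=2.5,interpolation=cv2.INTER_CUBIC))
E
```

```text
time: 2.0
position: [0.4493, -0.2961, 0.2006]
tool_rot: [0.99, 0.138, -0.0, 0.0]
ft_force: [0.1, -0.8, -0.0]
grip_width: 0.087
grip_force: 0.0
[ -0.6   0.9 102.6] [0.    0.    0.004] [ 0.4493 -0.2961  0.2006] 2.0
[402.6194079  228.29842896] [172.95688295 100.83729401] [176.08009268 114.76570999]
```

View pics/c1.png

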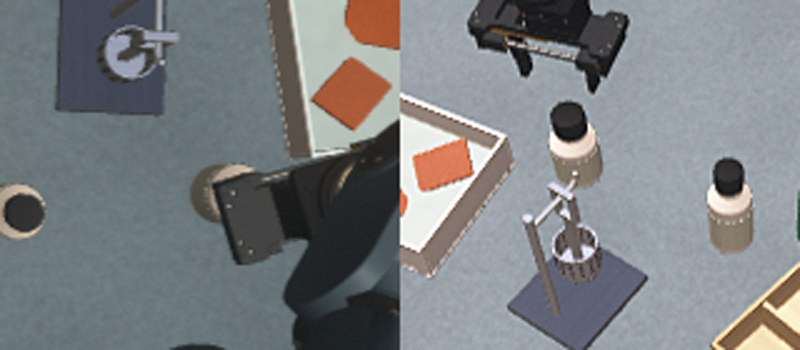

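The fingertips in the scene half are centred near (558,81), where I predicted them, directly above the squat bottle's cap. I'll descend and grip.

```bash
python3 -m jog '{"dp":[[0,1,30],[0,1,65],[0,1,90],[0,1,102],[0,1,102],[0,1,102],[0,1,102],[0,1,102],[0,1,102],[0,1,102]],"delta_rot":[[0,0,0],[0,0,0],[0,0,0],[0,0,0],[0,0,0],[0,0,0],[0,0,0],[0,0,0],[0,0,0],[0,0,0]],"gripper":[1,1,1,1,1,-1,-1,-1,-1,-1]}' 30
python3 d.py .505 .2145 .285 .272
```

```text
time: 3.1
position: [0.4492, -0.2981, 0.0991]
tool_rot: [0.991, 0.136, 0.0, 0.0]
ft_force: [0.3, 1.3, -0.3]
grip_width: 0.0553
grip_force: 0.0
[ 192.1 -478.4 -186.2] [ 0.001 -0.001  0.001] [ 0.4492 -0.2981  0.0991] 3.1
```

```bash
python3 -m jog '{"dp":[[0,0,0],[0,0,0],[0,0,0],[0,0,0],[0,0,-8],[0,0,-20],[0,0,-40],[0,0,-70],[0,0,-105],[0,0,-140],[0,0,-170],[0,0,-186]],"delta_rot":[[0,0,0],[0,0,0],[0,0,0],[0,0,0],[0,0,0],[0,0,0],[0,0,0],[0,0,0],[0,0,0],[0,0,0],[0,0,0],[0,0,0]],"gripper":[-1,-1,-1,-1,-1,-1,-1,-1,-1,-1,-1,-1]}' 30
python3 d.py .505 .2145 .285 .272
```

```text
time: 4.3
position: [0.4494, -0.2983, 0.2879]
tool_rot: [0.991, 0.136, 0.001, 0.002]
ft_force: [0.5, 0.1, -4.3]
grip_width: 0.0469
grip_force: 30.0
[ 191.8 -478.9    1.5] [ 0.004 -0.002  0.001] [ 0.4494 -0.2983  0.2879] 4.3
```

```bash
python3 -m jog '{"dp":[[5,-12,0],[16,-40,0],[32,-80,0],[51,-128,0],[71,-177,0],[90,-225,0],[110,-274,0],[129,-322,0],[148,-370,0],[166,-414,0],[180,-450,0],[188,-470,0]],"delta_rot":[[0,0,0],[0,0,0],[0,0,0],[0,0,0],[0,0,0],[0,0,0],[0,0,0],[0,0,0],[0,0,0],[0,0,0],[0,0,0],[0,0,0]],"gripper":[-1,-1,-1,-1,-1,-1,-1,-1,-1,-1,-1,-1]}'
python3 -m jog '{"dp":[[4,-9,0],[4,-9,0],[4,-9,20],[4,-9,45],[4,-9,65],[4,-9,75],[4,-9,75],[4,-9,75]],"delta_rot":[[0,0,0],[0,0,0],[0,0,0],[0,0,0],[0,0,0],[0,0,0],[0,0,0],[0,0,0]],"gripper":[-1,-1,-1,-1,-1,-1,-1,-1]}'
python3 d.py .505 .2145 .105 .272
python3 - <<'E'
from h import *
a=snap("top","top2");b=snap("scene","scene2")
a=cv2.imread("pics/top2.png")[130:290,130:310];b=cv2.imread("pics/scene2.png")[110:270,200:380]
cv2.imwrite("pics/c2.png",cv2.resize(np.hstack([a,b]),None,fx=2.2,fy=2.2,interpolation=cv2.INTER_CUBIC))
E
```

```text
time: 5.5
position: [0.5008, 0.2099, 0.2829]
tool_rot: [0.99, 0.138, -0.002, -0.001]
ft_force: [0.1, -1.3, -4.0]
grip_width: 0.0473
grip_force: 30.0
time: 6.3
position: [0.5053, 0.2143, 0.2101]
tool_rot: [0.991, 0.135, 0.0, 0.0]
ft_force: [-0.2, 0.0, -4.1]
grip_width: 0.0473
grip_force: 30.0
[ -0.3  -0.3 105.1] [ 0.    -0.001 -0.   ] [0.5053 0.2143 0.2101] 6.3
```

View pics/c2.png

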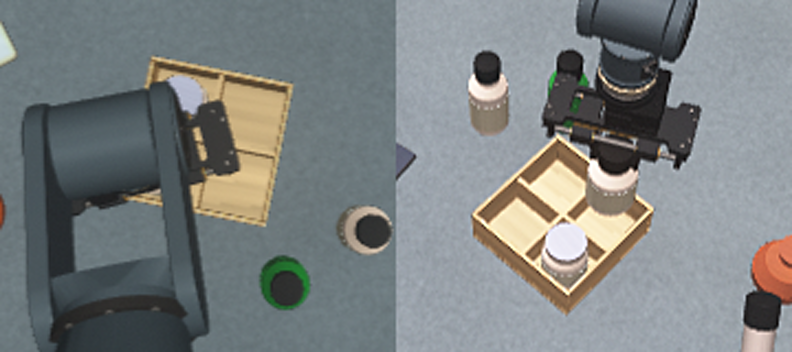

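The squat bottle hangs upright over the near left cell (right half, (612,190)) and the jar is undisturbed. I'll lower it.

```bash
python3 -m jog '{"dp":[[0,0,15],[0,0,35],[0,0,55],[0,0,70],[0,0,82],[0,0,90],[0,0,96],[0,0,100],[0,0,102],[0,0,103],[0,0,103]],"delta_rot":[[0,0,0],[0,0,0],[0,0,0],[0,0,0],[0,0,0],[0,0,0],[0,0,0],[0,0,0],[0,0,0],[0,0,0],[0,0,0]],"gripper":[-1,-1,-1,-1,-1,-1,-1,-1,-1,-1,-1]}'
```

```text
time: 7.5
position: [0.505, 0.215, 0.1068]
tool_rot: [0.991, 0.136, 0.0, -0.0]
ft_force: [0.3, -0.2, -3.8]
grip_width: 0.0476
grip_force: 30.0
```

```bash
python3 -m jog '{"dp":[[0,0,1],[0,0,2],[0,0,2]],"delta_rot":[[0,0,0],[0,0,0],[0,0,0]],"gripper":[-1,-1,-1]}'
```

```text
time: 7.8
position: [0.5051, 0.215, 0.1049]
tool_rot: [0.991, 0.136, 0.0, -0.0]
ft_force: [-0.3, -0.3, -2.6]
grip_width: 0.0472
grip_force: 30.0
```

```bash
python3 -m jog '{"dp":[[0,0,1],[0,0,1],[0,0,1],[0,0,1],[0,0,1],[0,0,1],[0,0,-15],[0,0,-50],[0,0,-95],[0,0,-130],[0,0,-130]],"delta_rot":[[0,0,0],[0,0,0],[0,0,0],[0,0,0],[0,0,0],[0,0,0],[0,0,0],[0,0,0],[0,0,0],[0,0,0],[0,0,0]],"gripper":[-1,-1,0.6,0.6,0.6,0.6,0.6,0.6,0.6,1,1]}'
python3 d.py .4286 -.0431 .225 .272
```

```text
time: 8.9
position: [0.5084, 0.2159, 0.2398]
tool_rot: [0.991, 0.136, 0.006, -0.0]
ft_force: [1.5, -0.1, 0.6]
grip_width: 0.0788
grip_force: 0.0
[-146.8  227.8   13.3] [ 0.001 -0.012  0.001] [0.5084 0.2159 0.2398] 8.9
```

```bash
python3 -m jog '{"dp":[[-15,22,2],[-40,62,4],[-67,104,6],[-94,147,8],[-120,187,10],[-137,214,12],[-145,226,12],[-145,226,12],[-145,226,12]],"delta_rot":[[0,0,0],[0,0,0],[0,0,0],[0,0,0],[0,0,0],[0,0,0],[0,0,0],[0,0,0],[0,0,0]],"gripper":[1,1,1,1,1,1,1,1,1]}'
python3 d.py .4286 -.0431 .128 .272
python3 - <<'E'
from h import *
a=snap("top","top3");b=snap("scene","scene3")
a=cv2.imread("pics/top3.png")[130:290,150:330];b=cv2.imread("pics/scene3.png")[110:270,200:380]
cv2.imwrite("pics/c3.png",cv2.resize(np.hstack([a,b]),None,fx=2.2,fy=2.2,interpolation=cv2.INTER_CUBIC))
E
```

```text
time: 9.8
position: [0.4258, -0.0415, 0.2221]
tool_rot: [0.991, 0.135, -0.0, -0.0]
ft_force: [-0.3, 0.7, 0.2]
grip_width: 0.087
grip_force: 0.0
[ 2.4  2.4 94.1] [-0.001  0.001 -0.   ] [ 0.4258 -0.0415  0.2221] 9.8
```

View pics/c3.png

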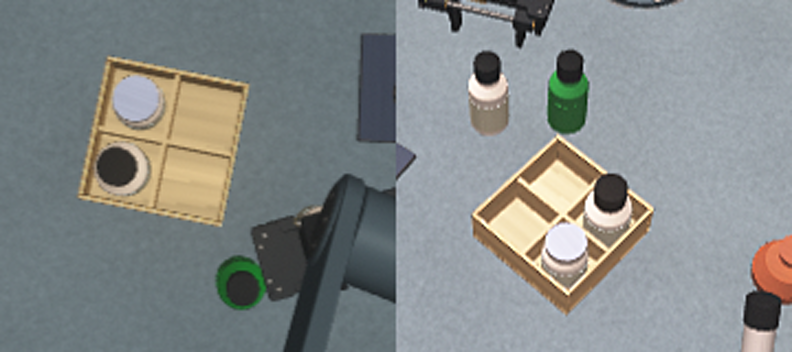

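The squat bottle stands upright in the near left cell, with its cap at (117,167) in the top half. The gripper is over the white tall bottle, so I'll descend.

```bash
python3 -m jog '{"dp":[[1,1,20],[2,2,55],[2,2,82],[2,2,94],[2,2,94],[2,2,94],[2,2,94],[2,2,94],[2,2,94],[2,2,94],[2,2,94],[2,2,94]],"delta_rot":[[0,0,0],[0,0,0],[0,0,0],[0,0,0],[0,0,0],[0,0,0],[0,0,0],[0,0,0],[0,0,0],[0,0,0],[0,0,0],[0,0,0]],"gripper":[1,1,1,1,-1,-1,-1,-1,-1,-1,-1,-1]}' 30
python3 d.py .488 .1243 .24 .272
```

```text
time: 11.1
position: [0.4288, -0.0434, 0.1288]
tool_rot: [0.991, 0.136, 0.0, 0.0]
ft_force: [0.3, -0.6, 1.5]
grip_width: 0.0395
grip_force: 30.0
[ 102.2 -145.5 -111.2] [ 0.001 -0.001  0.001] [ 0.4288 -0.0434  0.1288] 11.1
```

```bash
python3 -m jog '{"dp":[[0,0,-8],[0,0,-25],[0,0,-55],[0,0,-90],[5,-7,-108],[18,-26,-110],[38,-55,-110],[60,-86,-110],[80,-114,-110],[94,-134,-110],[101,-144,-110],[102,-145,-110]],"delta_rot":[[0,0,0],[0,0,0],[0,0,0],[0,0,0],[0,0,0],[0,0,0],[0,0,0],[0,0,0],[0,0,0],[0,0,0],[0,0,0],[0,0,0]],"gripper":[-1,-1,-1,-1,-1,-1,-1,-1,-1,-1,-1,-1]}'
python3 -m jog '{"dp":[[0,0,0],[0,0,0]],"delta_rot":[[0,0,0],[0,0,0]],"gripper":[-1,-1]}'
python3 d.py .488 .1243 .1348 .272
python3 - <<'E'
from h import *
a=snap("top","top4");b=snap("scene","scene4")
E
```

```text
time: 12.3
position: [0.4872, 0.1249, 0.2382]
tool_rot: [0.991, 0.137, -0.001, -0.0]
ft_force: [-0.1, -1.1, -3.9]
grip_width: 0.039
grip_force: 30.0
time: 12.5
position: [0.487, 0.1229, 0.2383]
tool_rot: [0.991, 0.135, -0.001, 0.0]
ft_force: [-0.5, -0.4, -4.0]
grip_width: 0.0395
grip_force: 30.0
[  1.5  -1.1 103.5] [ 0.     0.001 -0.   ] [0.487  0.1229 0.2383] 12.5
```

```bash
python3 -m jog '{"dp":[[1,-1,12],[1,-1,32],[1,-1,52],[1,-1,69],[1,-1,82],[1,-1,91],[1,-1,97],[1,-1,100],[1,-1,102],[1,-1,103],[1,-1,104],[1,-1,104]],"delta_rot":[[0,0,0],[0,0,0],[0,0,0],[0,0,0],[0,0,0],[0,0,0],[0,0,0],[0,0,0],[0,0,0],[0,0,0],[0,0,0],[0,0,0]],"gripper":[-1,-1,-1,-1,-1,-1,-1,-1,-1,-1,-1,-1]}'
```

```text
time: 13.8
position: [0.4887, 0.1253, 0.1349]
tool_rot: [0.991, 0.136, 0.0, 0.0]
ft_force: [-0.7, -0.5, -4.7]
grip_width: 0.0398
grip_force: 30.0
```

```bash
python3 -m jog '{"dp":[[0,0,1],[0,0,1],[0,0,1]],"delta_rot":[[0,0,0],[0,0,0],[0,0,0]],"gripper":[-1,-1,-1]}'
```

```text
time: 14.1
position: [0.4891, 0.1253, 0.1348]
tool_rot: [0.991, 0.136, 0.001, 0.0]
ft_force: [-1.7, -0.1, 6.1]
grip_width: 0.0393
grip_force: 30.0
```

```bash
python3 -m jog '{"dp":[[0,0,0],[0,0,0],[0,0,0],[0,0,0],[0,0,-15],[0,0,-50],[0,0,-95],[0,0,-140],[0,0,-150],[0,0,-150]],"delta_rot":[[0,0,0],[0,0,0],[0,0,0],[0,0,0],[0,0,0],[0,0,0],[0,0,0],[0,0,0],[0,0,0],[0,0,0]],"gripper":[0.4,0.4,0.4,0.4,0.4,0.4,0.4,0.4,0.4,0.4]}'
python3 - <<'E'
from h import *
robot.camera("top");robot.camera("scene")
a=cv2.imread("pics/top4.png")[130:205,305:370];b=cv2.imread("pics/scene4.png")[130:205,150:215]
cv2.imwrite("pics/c4.png",cv2.resize(np.hstack([a,b]),None,fx=6,fy=6,interpolation=cv2.INTER_CUBIC))
E
```

```text
time: 15.1
position: [0.4895, 0.1253, 0.2854]
tool_rot: [0.991, 0.136, 0.002, 0.0]
ft_force: [0.3, -0.9, -1.8]
grip_width: 0.0608
grip_force: 0.0
```

View pics/c4.png

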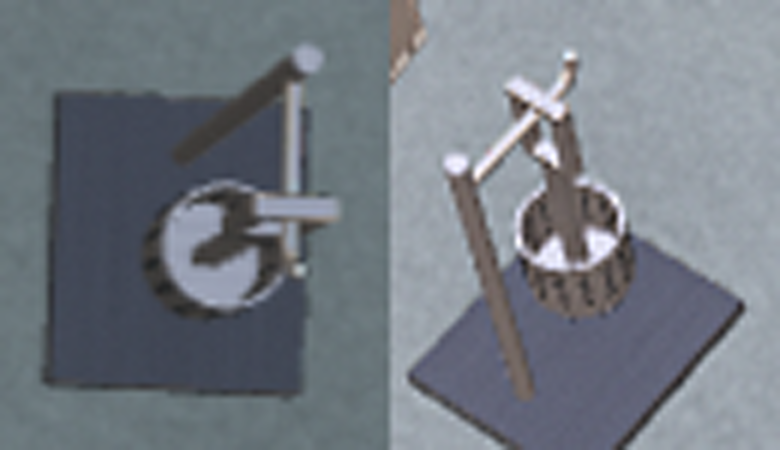

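```bash
python3 - <<'E'
from meas import *
T=lambda u,v:("top",np.array([305+u/6,130+v/6])-.42)
S=lambda u,v:("scene",np.array([150+(u-390)/6,130+v/6])-.42)
st=[(T(55,92),(.03,.065,.012)),(T(300,394),(-.12,-.065,.012)),(T(45,383),(-.12,.065,.012)),(T(308,58),(0,0,.228)),(T(295,268),(-.087,0,.2305)),
 (S(410,378),(.03,-.065,.012)),(S(742,310),(-.12,.065,.012)),(S(457,162),(0,0,.228)),(S(571,56),(-.087,0,.2305))]
x,f=fit(st,[.66,-.17,0]);print(x,f); print("eye",x[:2]-.06*np.array([np.cos(x[2]),np.sin(x[2])]))
e=[(T(297,204),(0,0,.228)),(S(535,95),(0,0,.228))]; print(fit(e,[.6,-.17,0]))
# squat & tall check, cells
c=np.array([.54194,.16071]);M=R.from_euler("z",-.1878).as_matrix()[:2,:2]
print(c+M@[.046,-.046])
E
python3 d.py .605 -.168 .28 -.036
```

```text
[ 0.66639674 -0.17155897 -0.04377358] [-0.  -0.8  0.3  0.3 -0.3 -0.2 -1.6  0.7 -0.2  0.3 -1.8 -1.1  0.2 -1.9
 -0.1  2.  -0.7  0.1]
eye [ 0.60645422 -0.1689334 ]
(array([ 0.60673204, -0.16940262,  0.        ]), array([-0.3,  0.1, -0.4, -0.1]))
[0.57854309 0.10693069]
[ 34.4 314.    2. ] [-0.     0.003  0.309] [0.4872 0.1252 0.2822] 15.2
```

```bash
python3 -m jog '{"dp":[[3,20,0],[7,58,0],[12,100,0],[17,145,0],[22,190,0],[27,235,0],[32,275,0],[35,303,0],[36,315,0],[36,315,0],[36,315,0]],"delta_rot":[[0,0,0.03],[0,0,0.06],[0,0,0.1],[0,0,0.14],[0,0,0.19],[0,0,0.24],[0,0,0.28],[0,0,0.31],[0,0,0.312],[0,0,0.312],[0,0,0.312]],"gripper":[0.5,0.5,0.5,0.5,0.5,0.5,0.5,0.5,0.5,0.5,0.5]}' 25
python3 d.py .6066 -.169 .18 -.04
```

```text
time: 16.3
position: [0.6067, -0.167, 0.282]
tool_rot: [1.0, -0.019, -0.002, -0.001]
ft_force: [-0.9, 0.1, 0.9]
grip_width: 0.0651
grip_force: 0.0
[  0.3   2.3 102. ] [-0.002  0.003  0.002] [ 0.6067 -0.167   0.282 ] 16.3
```

```bash
python3 -m jog '{"dp":[[0,1,15],[0,2,40],[0,2,65],[0,2,85],[0,2,97],[0,2,101],[0,2,101]],"delta_rot":[[0,0,0],[0,0,0],[0,0,0],[0,0,0],[0,0,0],[0,0,0],[0,0,0]],"gripper":[0.5,0.5,0.5,0.5,0.5,0.5,0.5]}'
python3 - <<'E'
from h import *
snap("scene","scene5");snap("top","top5");p=robot.get_obs()["position"];print(p)
b=cv2.imread("pics/scene5.png")[100:200,130:240]
cv2.imwrite("pics/c5.png",cv2.resize(b,None,fx=5,fy=5,interpolation=cv2.INTER_CUBIC))
E
```

```text
time: 17.0
position: [0.6077, -0.1695, 0.1825]
tool_rot: [1.0, -0.019, -0.0, -0.0]
ft_force: [0.2, -0.3, 0.7]
grip_width: 0.0651
grip_force: 0.0
[ 0.60850993 -0.17032647  0.18368999]
```

View pics/c5.png

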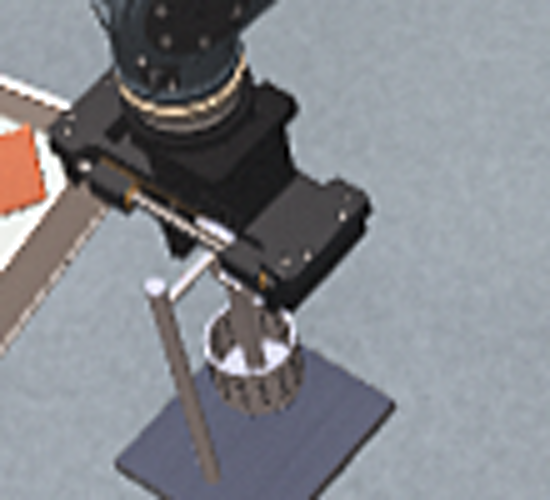

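The fingers straddle the eye (around (215,230)) and the basket hangs undisturbed on the hook. I'll close and lift by 24 mm.

```bash
python3 -m jog '{"dp":[[0,0,0],[0,0,0],[0,0,0],[0,0,0],[0,0,0],[0,0,0],[0,0,0],[0,0,-4],[0,0,-12],[0,0,-20],[0,0,-24],[0,0,-24]],"delta_rot":[[0,0,0],[0,0,0],[0,0,0],[0,0,0],[0,0,0],[0,0,0],[0,0,0],[0,0,0],[0,0,0],[0,0,0],[0,0,0],[0,0,0]],"gripper":[-1,-1,-1,-1,-1,-1,-1,-1,-1,-1,-1,-1]}' 25
```

```text
time: 18.3
position: [0.6085, -0.1707, 0.2078]
tool_rot: [1.0, -0.02, 0.001, 0.0]
ft_force: [0.0, 0.1, -1.8]
grip_width: 0.0359
grip_force: 25.0
```

```bash
python3 -m jog '{"dp":[[-5,0,0],[-14,0,0],[-24,0,0],[-34,0,0],[-46,0,0],[-60,0,0],[-75,0,0],[-85,0,-5],[-90,0,-15],[-90,0,-25],[-90,0,-30],[-90,0,-30]],"delta_rot":[[0,0,0],[0,0,0],[0,0,0],[0,0,0],[0,0,0],[0,0,0],[0,0,0],[0,0,0],[0,0,0],[0,0,0],[0,0,0],[0,0,0]],"gripper":[-1,-1,-1,-1,-1,-1,-1,-1,-1,-1,-1,-1]}'
python3 d.py .5785 .1069 .24 -.04
python3 - <<'E'
from h import *
snap("scene","scene6");snap("top","top6")
a=cv2.imread("pics/top6.png")[130:290,170:350];b=cv2.imread("pics/scene6.png")[90:250,150:330]
cv2.imwrite("pics/c6.png",cv2.resize(np.hstack([a,b]),None,fx=2.2,fy=2.2,interpolation=cv2.INTER_CUBIC))
E
```

```text
time: 19.5
position: [0.5194, -0.1675, 0.2382]
tool_rot: [1.0, -0.02, 0.002, 0.001]
ft_force: [1.2, 0.4, -1.2]
grip_width: 0.0357
grip_force: 25.0
[  48.4 -276.5   -2.1] [ 0.002 -0.004  0.001] [ 0.5194 -0.1675  0.2382] 19.5
```

View pics/c6.png

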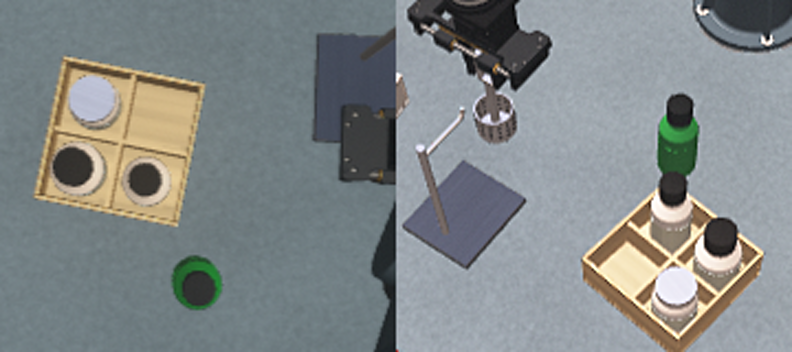

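The basket is off the hook and hanging upright in the gripper. Both bottles stand in the near cells and the far right cell is free. I'll carry it there.

```bash
python3 -m jog '{"dp":[[3,-15,0],[8,-45,0],[14,-82,0],[21,-120,0],[28,-160,0],[35,-200,0],[41,-235,0],[46,-260,0],[48,-273,0],[48,-276,0],[48,-276,0],[48,-276,0]],"delta_rot":[[0,0,0],[0,0,0],[0,0,0],[0,0,0],[0,0,0],[0,0,0],[0,0,0],[0,0,0],[0,0,0],[0,0,0],[0,0,0],[0,0,0]],"gripper":[-1,-1,-1,-1,-1,-1,-1,-1,-1,-1,-1,-1]}'
python3 d.py .5785 .1069 .1297 -.04
```

```text
time: 20.8
position: [0.5764, 0.106, 0.2364]
tool_rot: [1.0, -0.02, -0.0, 0.0]
ft_force: [1.1, -0.3, -1.3]
grip_width: 0.0359
grip_force: 25.0
[  2.2  -1.1 106.7] [ 0.001  0.001 -0.   ] [0.5764 0.106  0.2364] 20.8
```

```bash
python3 -m jog '{"dp":[[1,-1,12],[2,-1,32],[2,-1,52],[2,-1,69],[2,-1,82],[2,-1,91],[2,-1,97],[2,-1,101],[2,-1,103],[2,-1,104],[2,-1,105],[2,-1,105]],"delta_rot":[[0,0,0],[0,0,0],[0,0,0],[0,0,0],[0,0,0],[0,0,0],[0,0,0],[0,0,0],[0,0,0],[0,0,0],[0,0,0],[0,0,0]],"gripper":[-1,-1,-1,-1,-1,-1,-1,-1,-1,-1,-1,-1]}'
python3 -m jog '{"dp":[[0,0,1],[0,0,1],[0,0,1]],"delta_rot":[[0,0,0],[0,0,0],[0,0,0]],"gripper":[-1,-1,-1]}'
```

```text
time: 22.0
position: [0.5789, 0.108, 0.1318]
tool_rot: [1.0, -0.02, 0.0, 0.0]
ft_force: [-0.6, -0.1, -1.2]
grip_width: 0.0359
grip_force: 25.0
time: 22.3
position: [0.5787, 0.108, 0.1306]
tool_rot: [1.0, -0.02, 0.0, -0.0]
ft_force: [0.1, -0.2, -1.4]
grip_width: 0.0359
grip_force: 25.0
```

```bash
python3 -m jog '{"dp":[[0,0,1],[0,0,1],[0,0,1]],"delta_rot":[[0,0,0],[0,0,0],[0,0,0]],"gripper":[-1,-1,-1]}'
python3 -m jog '{"dp":[[0,0,0.5],[0,0,0.5],[0,0,0.5]],"delta_rot":[[0,0,0],[0,0,0],[0,0,0]],"gripper":[-1,-1,-1]}'
```

```text
time: 22.6
position: [0.5787, 0.1079, 0.1295]
tool_rot: [1.0, -0.02, -0.0, -0.0]
ft_force: [-0.3, 0.2, -1.2]
grip_width: 0.0357
grip_force: 25.0
time: 22.9
position: [0.5787, 0.1079, 0.129]
tool_rot: [1.0, -0.02, -0.0, 0.0]
ft_force: [0.3, 0.4, -1.1]
grip_width: 0.0356
grip_force: 25.0
```

```bash
python3 -m jog '{"dp":[[0,0,1],[0,0,1],[0,0,1]],"delta_rot":[[0,0,0],[0,0,0],[0,0,0]],"gripper":[-1,-1,-1]}'
python3 -m jog '{"dp":[[0,0,1],[0,0,1],[0,0,1]],"delta_rot":[[0,0,0],[0,0,0],[0,0,0]],"gripper":[-1,-1,-1]}'
```

```text
time: 23.2
position: [0.5789, 0.1079, 0.1288]
tool_rot: [1.0, -0.02, 0.0, 0.0]
ft_force: [-1.1, -0.2, 5.6]
grip_width: 0.036
grip_force: 25.0
time: 23.5
position: [0.579, 0.1079, 0.1288]
tool_rot: [1.0, -0.02, 0.001, 0.0]
ft_force: [-3.1, -1.0, 10.4]
grip_width: 0.0356
grip_force: 25.0
```

Contact. I'll back off 1.5 mm to relieve the force, then open to about 56 mm and rise.

```bash
python3 -m jog '{"dp":[[0,0,-1.5],[0,0,-1.5],[0,0,-1.5],[0,0,-1.5],[0,0,-1.5],[0,0,-1.5],[0,0,-10],[0,0,-30],[0,0,-65],[0,0,-110],[0,0,-130],[0,0,-130]],"delta_rot":[[0,0,0],[0,0,0],[0,0,0],[0,0,0],[0,0,0],[0,0,0],[0,0,0],[0,0,0],[0,0,0],[0,0,0],[0,0,0],[0,0,0]],"gripper":[-1,0.3,0.3,0.3,0.3,0.3,0.3,0.3,0.3,0.3,0.3,0.3]}'
python3 -m jog '{"dp":[[0,30,0],[0,75,0],[0,120,0],[0,165,0],[0,200,0],[0,200,0],[0,200,0]],"delta_rot":[[0,0,0],[0,0,0],[0,0,0],[0,0,0],[0,0,0],[0,0,0],[0,0,0]],"gripper":[0.3,0.3,0.3,0.3,0.3,0.3,0.3]}'
python3 - <<'E'
from h import *
snap("scene","scene7");snap("top","top7")
c=np.array([.54194,.16071]);M=R.from_euler("z",-.1878).as_matrix()[:2,:2]
for n,p,z in(("squat",(-.046,.046),.136),("tall",(-.046,-.046),.166),("basket",(.046,-.046),.174)):
    q=[*(c+M@p),z]; print(n,"expected crop px of top centre",(proj("top",q)-[170,130])*2.2,(proj("scene",q)-[200,130])*2.2+[396,0])
a=cv2.imread("pics/top7.png")[130:290,170:350];b=cv2.imread("pics/scene7.png")[130:290,200:380]
cv2.imwrite("pics/c7.png",cv2.resize(np.hstack([a,b]),None,fx=2.2,fy=2.2,interpolation=cv2.INTER_CUBIC))
E
```

```text
time: 24.7
position: [0.5813, 0.108, 0.2618]
tool_rot: [1.0, -0.02, 0.005, -0.0]
ft_force: [-0.0, 0.4, -0.0]
grip_width: 0.0565
grip_force: 0.0
time: 25.4
position: [0.57, -0.0923, 0.2559]
tool_rot: [1.0, -0.021, -0.001, -0.001]
ft_force: [-0.4, 0.0, -0.2]
grip_width: 0.0562
grip_force: 0.0
squat expected crop px of top centre [ 70.22026386 164.94212519] [608.45643294 141.2588849 ]
tall expected crop px of top centre [143.74173065 178.96152187] [560.55310028  92.19962189]
basket expected crop px of top centre [158.99298087 102.3434717 ] [516.04949909 130.12756236]
```

View pics/c7.png

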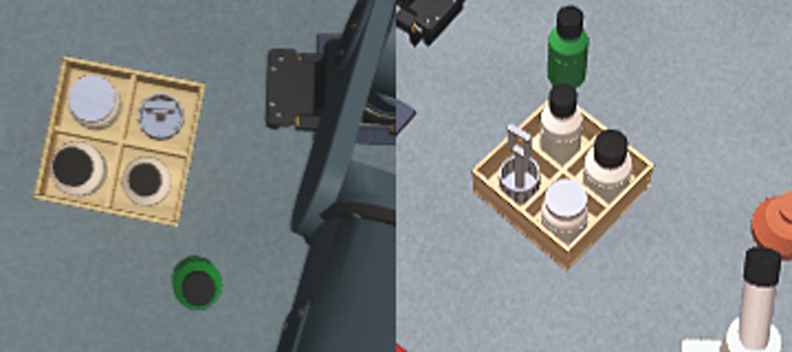

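The squat cap at (72,167), the tall cap at (146,180) and the basket's eye at (160,102) in the top half are within about 3 px (roughly 4 mm) of the expected positions. All three stand upright, and the jar and green bottle are untouched.

```bash
python3 -c "
from rig import robot
print(robot.hand_in())"
```

```text
the job is handed in; nothing more can be done
None
```

I packed the squat bottle (near left), the tall bottle (near right) and the basket (far right) upright in the crate, left the jar and juglet untouched, and handed the job in at about 25.5 s; no verdict came back.

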